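# Load a cast coupling into the test box and shut its lid

## Task

Put the straight cast coupling (not the elbow or the tee) into the open test box, lying level in both V rests with its round barrel down in the V's and its square flanges outside them. Then gently lower the stiff lid until it is fully shut, without slamming it. Leave the coupling lying in its rests and do not disturb the other things on the bench.

Things in the scene. Friction and masses are not known exactly. Their poses are not given: they have to be found in the camera images.
- coupling_mid (a point): Middle of the barrel, on its axis, of the part to test: a straight coupling, bare cast aluminium, 0.2 to 0.45 kg. A round barrel (diameter 32) runs 100 mm between two square end flanges (44 x 44, each 20 thick); 140 long overall, ends alike. It lies on its flanges, this point 22 above the table. x runs along the barrel.
- coupling: The same straight coupling; origin at the centre of its underside (22 below the barrel's axis as it lies), same axes.
- test_box: Fixed test box, grey painted, open top, 190 x 190 x 115 high, walls and floor 6 thick. Origin: centre of its underside, on the table. x points to its hinged side, y runs along the hinge, z is up. In the middle stand two black V rests (45 degree faces), 10 thick along x, 47 wide along y, centred 38 either side of the middle along x; their tops are 77 above the table, each V 40 wide at the top.
- cradle (a point): Where the barrel's middle must be: 75 above the table over the box centre, the coupling then lying in both V rests. x is the way the barrel must lie, towards the hinge (either end of the coupling may point there). The flanges then stand outside the rests with 7 mm of play along x each way, 20 mm off the walls; 66 mm is free between the rests for the fingers.
- lid_hinge (a point): Middle of the lid's hinge line, at the rim (115 above the table), 95 from the box centre along the box's x. Axes as the box. The lid is a flat bare metal plate, 205 from hinge to free edge (15 beyond the front wall), 190 wide, 10 thick, 0.35 kg, no handle or latch; when shut its underside lies on the rim.
- lid (a joint): Lid angle in rad: 0 = shut flat on the rim, pi/2 = straight up, to 1.95 = leaning back outwards; starts between 1.5 and 1.9. The hinge is stiff (about 0.55 N m): the lid stays at any angle where it is left, and takes 1 to 6 N at 140 from the hinge to move.
- lid_edge (a point): Middle of the lid's free edge on its outer face (top face when shut): 205 from the hinge, 10 above the lid's underside.
- elbow: Bystander: right-angled elbow of the same cast aluminium, about 105 x 90 x 44 high, two flanges; origin near its middle, on the underside.
- tee: Bystander: T-shaped casting of the same aluminium, about 100 x 90 x 44 high, three flanges; origin near its middle, on the underside.
- wrench: Bystander: steel wrench, 180 long, lying on the table; origin at its underside.
- tape_roll: Bystander: roll of black tape lying flat, diameter 90, 24 high; origin at the centre of its underside.
- can: Bystander: white can, diameter 64, 85 high, upright; origin at the centre of its underside.
- driver: Bystander: steel air screwdriver, 200 long, diameter 38, lying on the table; origin at its underside near the middle.
There are look-alikes about, which are no part of the job. Leave any blue or green look-alike of the coupling alone.

How it is judged:
By the outcome, as a careful person would: the job done as asked, in the order asked, and still so for the second after the job is handed in, with the robot touching nothing.
It also fails if it takes over 64 s, if anything falls off the work surface, if the arm or the gripper's body presses on something with over 40 N, if the wrist force passes 120 N, or if a joint passes its speed limit or range.

## Robot

A 6-joint arm with a two-finger parallel gripper is mounted at the origin on the work surface. World frame = base frame: x ahead of the robot, y to its left, z up, the work surface at z = 0. Lengths are in m, angles in rad, forces in N, time in s.
With the tool pointing down it reaches from about 0.3 to 0.875 m from the base axis. Payload 6.4 kg.
Tool frame: the origin (TCP) lies between the finger pads; the fingertips stand 25 mm ahead of it and the grasp point (between the pads) lies 6 mm ahead of it; z points along the fingers, y is the line along which they close (so a half turn about z gives the same grasp; the last joint's range is limited). The gripper opens to 88 mm and grips with 3 to 60 N. Pads are 18 mm wide; open, the fingers measure 123 mm over their backs; the gripper's body (75 mm by 187 mm) begins 45 mm behind the grasp point.
Start: joints at [-1.38, 0.181, 1.607, -0, 1.354, -0.206], TCP at [0.222, -0.53, 0.264] pointing down, gripper open.
Joint ranges: [-2.99, 2.99], [-0.89, 2.07], [0.3, 2.58], [-1.14, 4.28], [0, 2.63], [-3.12, 3.12]. Speed limits (rad/s): [2.57, 2.57, 3.01, 3.14, 3.14, 3.14].

## Interface

Orientations are given as a rotation vector (axis times angle).
In Python, from cell import robot gives the robot as it stands.
- The arm moves only by the shell command python3 -m inch 'ROWS' [OPENING] [FORCE]. ROWS is JSON, a list of rows, each a list of 2 entries, a list of its own where there are three numbers: the shift along the tool's x, y, z in units of 150 mm (1.0 is 150 mm), then the turn, a rotation vector about the tool's x, y, z in units of pi rad (1.0 is pi rad). A call has 1 to 10 rows; each row is the pose to reach, as a shift and turn from the pose commanded when the call began, along the tool's axes at that moment, turning the shorter way round; what a row does not reach only later rows make up. A row lasts 1/8 s, in which the tool goes at most 62.5 mm and 10.7 degrees, less where a joint would pass 70% of its speed; a pose out of reach is approached as far as the arm can. A call with a number of a shift or a turn outside -1 to 1 is refused whole. A call with a gripper value outside its range is refused whole. OPENING is the opening, from -1 (shut) to 1 (fully open), set as the call begins (- or left out, the last holds). The fingers move at their own pace and stop on an object; FORCE is the grip in N (left out, the last holds). Time passes only in rows, so rows that repeat a pose let the fingers close. It gives the time, the measured TCP pose, the force, the opening and the grip force at its end, in the units of the state.
- robot.get_obs(): the state, without advancing time (a new reading comes with each control period).
- robot.grab_frame(name): name is "side" or "top"; returns a dict with "color" (480x640x3 uint8, blue, green, red), "range_z" (480x640 float32, m along the optical axis (not along the pixel's ray), 0 where there is no reading), "mtx" (3x3 intrinsics, pixels), "eye" and "orientation" of the camera in the world. Camera axes: x right, y up, looking along -z (the intrinsics and any distortion apply to the point x, -y, -z); pixel columns grow to the right and rows downward; lengths in m; the calibration is good to about 2 mm. A picture is of the moment at which its call begins.
- robot.sign_off(): hands the job in; it is judged then, once.
The state is a dict: "time": time; "q": joint angles; "dq": joint speeds; "joint_efforts": joint torques, N m; "position": TCP position; "tcp_rot": TCP orientation; "ft_force": force on the tool from outside, world axes, zero at the start; "wrist_torque": the same for the moment, N m; "gripper_width": finger opening in m; "finger_force": force on a finger pad.
Only numpy, scipy, OpenCV 4.12 (cv2) and the standard library are available. Lean on these libraries where they do the work, as an engineer would, in place of code of your own. Each camera call takes 0.05 s, during which the arm holds its last target. There are 200 camera calls.

## Working session

There is one attempt and no reset: what is moved stays moved. The work goes in short steps, Python scripts to look and compute and a shell command to move; the robot and the scene stay as the last step left them, time stands still between calls to the robot, and variables do not carry over. Pictures are saved under pics/ and viewed, at most 10 in all, crops included, and the job is handed in when it is done.

```bash
ls; mkdir -p pics; cat > h.py <<'E'
import numpy as np, cv2, pickle
from scipy.spatial.transform import Rotation as R
def grab(n):
    from cell import robot
    f=robot.grab_frame(n); pickle.dump(f,open(f'{n}.pkl','wb')); return f
def load(n): return pickle.load(open(f'{n}.pkl','rb'))
def rot(o):
    o=np.array(o,float)
    if o.shape==(3,3): return o
    return R.from_rotvec(o).as_matrix() if o.size==3 else R.from_quat(o).as_matrix()
def cloud(f):
    d=f['range_z']; v,u=np.mgrid[:480,:640]; K=np.array(f['mtx'])
    p=np.stack([(u-K[0,2])/K[0,0]*d,-(v-K[1,2])/K[1,1]*d,-d],-1)
    w=p@rot(f['orientation']).T+np.array(f['eye']); w[d==0]=np.nan; return w
E
python3 - <<'E'
from h import *
from cell import robot
for n in('side','top'):
    f=grab(n); cv2.imwrite(f'pics/{n}0.png',f['color']); print({k:v for k,v in f.items() if k not in('color','range_z')})
print(robot.get_obs())
E
```

```text
pics
{'mtx': array([[570.09445158,   0.        , 322.99029612],
       [  0.        , 570.09445158, 237.8350065 ],
       [  0.        ,   0.        ,   1.        ]]), 'eye': array([0.29179165, 0.90197385, 1.21550437]), 'orientation': array([ 0.12138177, -0.97848652, -2.70965488])}
{'mtx': array([[604.73231217,   0.        , 326.28989344],
       [  0.        , 604.73231217, 235.98394982],
       [  0.        ,   0.        ,   1.        ]]), 'eye': array([0.20850927, 0.04522677, 1.57609993]), 'orientation': array([ 0.15262381, -0.17030794, -1.66341569])}
{'time': 0.1, 'q': array([-1.38031201e+00,  1.81458046e-01,  1.60786453e+00, -6.84156982e-06,
        1.35379795e+00, -2.06308894e-01]), 'dq': array([ 1.11103545e-03, -1.26933189e-03, -2.70740671e-03, -1.42226960e-03,
        4.29867285e-05,  6.91024823e-04]), 'joint_efforts': array([ 5.35955587e-04, -4.34814763e+01, -3.42694151e+01,  7.04817614e-02,
        3.40601185e-02, -4.90520051e-05]), 'position': array([ 0.22214348, -0.52989507,  0.26292611]), 'tcp_rot': array([-3.07846838e+00, -6.18901649e-01, -8.49231040e-06]), 'ft_force': array([-0.03325056,  0.1149548 ,  0.12798453]), 'wrist_torque': array([0.00713271, 0.025934  , 0.0323145 ]), 'finger_force': 0.0, 'gripper_width': 0.08782395297770046}
```

View pics/top0.png

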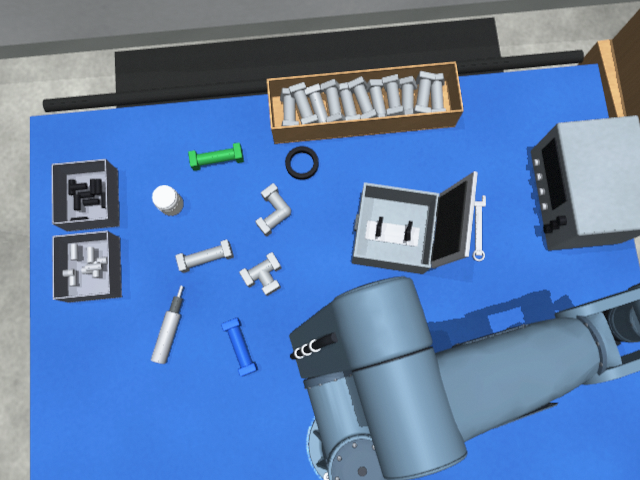

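View pics/side0.png

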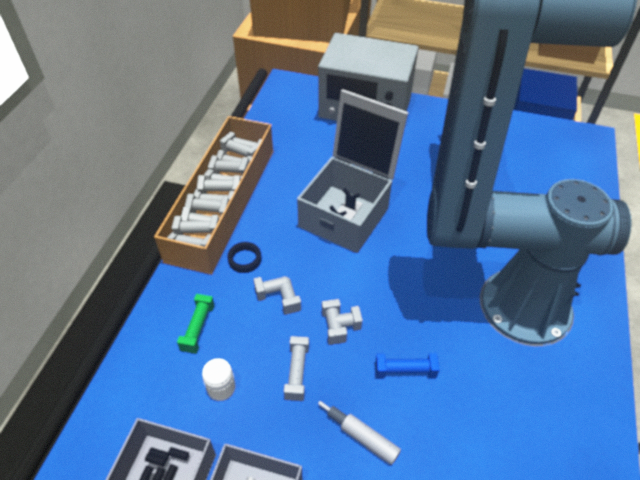

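The top view shows the grey coupling at about (204,255) and the box at about (393,228), with its hinge towards the right (435,230). The elbow is at (272,210) and the tee at (262,272). The side view agrees: coupling (297,368), box (345,205), lid up at the far side.

```bash
python3 - <<'E'
from h import *
for n,(x0,y0,x1,y1) in dict(top=(168,230,240,280),side=(275,328,318,408)).items():
    f=load(n);w=cloud(f);m=np.zeros((480,640),bool);m[y0:y1,x0:x1]=1
    hsv=cv2.cvtColor(f['color'],cv2.COLOR_BGR2HSV)
    m&=(w[...,2]>.012)&(w[...,2]<.06)&(hsv[...,1]<90)
    p=w[m];r=cv2.minAreaRect((p[:,:2]*1000).astype(np.float32));print(n,'coupling',m.sum(),r,np.percentile(p[:,2],[5,50,95,99]))
    # flange-top points for precise
    q=p[p[:,2]>.041];print(cv2.minAreaRect((q[:,:2]*1000).astype(np.float32)))
for n,(x0,y0,x1,y1) in dict(top=(340,165,490,280),side=(290,80,415,255)).items():
    f=load(n);w=cloud(f);m=np.zeros((480,640),bool);m[y0:y1,x0:x1]=1
    rim=m&(abs(w[...,2]-.115)<.006)
    p=w[rim];r=cv2.minAreaRect((p[:,:2]*1000).astype(np.float32));print(n,'rim',rim.sum(),r,cv2.boxPoints(r))
    up=m&(w[...,2]>.14)&(w[...,2]<.34);p=w[up];print('lid',up.sum(),p.min(0),p.max(0))
    c=p.mean(0);print(c,np.linalg.svd(p-c,full_matrices=False)[2][2])
    q=p[p[:,2]>p[:,2].max()-.006];print('top edge',q.mean(0),q.min(0),q.max(0))
for n,s in dict(top=(335,160,495,285),side=(285,85,425,260)).items():
    im=load(n)['color'][s[1]:s[3],s[0]:s[2]];cv2.imwrite(f'pics/{n}c.png',cv2.resize(im,None,fx=3,fy=3,interpolation=cv2.INTER_CUBIC))
E
```

```text
top coupling 756 ((504.8731994628906, 332.0272521972656), (44.42543029785156, 140.7480926513672), 11.760509490966797) [0.02617678 0.03949544 0.04894762 0.05223673]
((504.91925048828125, 331.7407531738281), (44.03704833984375, 139.90414428710938), 11.586089134216309)
side coupling 953 ((501.4029541015625, 335.5195007324219), (42.33129119873047, 142.28109741210938), 11.561602592468262) [0.02379926 0.03867389 0.04712193 0.04901779]
((501.2649841308594, 335.3202209472656), (42.34824752807617, 141.84405517578125), 11.392542839050293)
top rim 772 ((520.5001831054688, -165.00994873046875), (196.17587280273438, 192.89195251464844), 75.76841735839844) [[ 402.90002  -236.3771  ]
 [ 589.8721   -283.798   ]
 [ 638.10034   -93.64279 ]
 [ 451.1283    -46.221893]]
lid 2828 [ 0.39427379 -0.32152557  0.14007092] [ 0.58668002 -0.23325388  0.32409833]
[ 0.48700129 -0.27524266  0.24804986] [0.23548218 0.94709086 0.21809872]
top edge [ 0.4850227  -0.29391672  0.319992  ] [ 0.39565541 -0.32142311  0.31810202] [ 0.57770092 -0.2698697   0.32409833]
side rim 1022 ((551.6121826171875, -365.76324462890625), (284.0989074707031, 658.4392700195312), 3.4411919116973877) [[ 390.05774  -45.66359]
 [ 429.57996 -702.91565]
 [ 713.1666  -685.8629 ]
 [ 673.6444   -28.61084]]
lid 5406 [ 0.39066054 -0.66200183  0.14002354] [ 0.70584405 -0.22904063  0.32292015]
[ 0.49542546 -0.33280572  0.2202701 ] [ 0.08189688 -0.21665627  0.97280674]
top edge [ 0.4751974  -0.28719052  0.31845396] [ 0.39236503 -0.31477885  0.31693411] [ 0.56895784 -0.26328161  0.32292015]
```

View pics/topc.png

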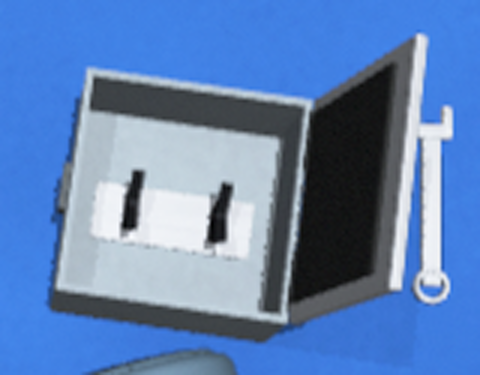

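The crop shows the box rim corners at crop px (90,69), (310,100), (287,320) and (57,290). The V rests are at (132,203) and (220,214), and the wrench lies just behind the lid.

View pics/sidec.png

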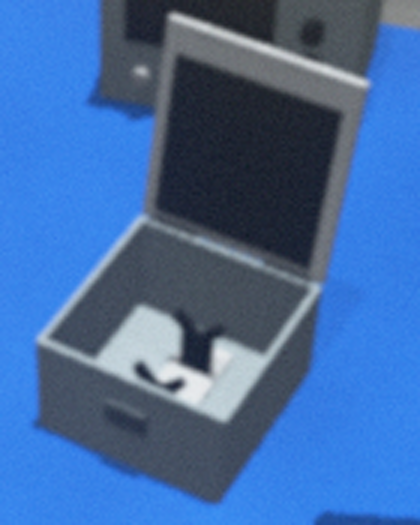

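```bash
cat >> h.py <<'E'
def ray(f,u,v,z):
    K=f['mtx'];d=rot(f['orientation'])@np.array([(u-K[0,2])/K[0,0],-(v-K[1,2])/K[1,1],-1]);e=np.array(f['eye'])
    return e+d*(z-e[2])/d[2]
def fitsq(P,s):  # P front-left.. ordered corners vs model s (Nx2): rigid 2D fit
    P=np.array(P)[:,:2];s=np.array(s);a=s-s.mean(0);b=P-P.mean(0)
    t=np.arctan2((a[:,0]*b[:,1]-a[:,1]*b[:,0]).sum(),(a*b).sum());Rm=np.array([[np.cos(t),-np.sin(t)],[np.sin(t),np.cos(t)]])
    return P.mean(0)-Rm@s.mean(0),t,np.round((P-P.mean(0)-a@Rm.T)*1000,1)
E
python3 - <<'E'
from h import *
f=load('top')
# corners crop px: (-95,-95)? order: front/+worldx, hinge/+worldx, hinge/-worldx, front/-worldx
C=[(90,69),(310,100),(287,320),(57,290)]
P=[ray(f,335+u/3-.33,160+v/3-.33,.115) for u,v in C]
# box x toward hinge (-world y); box y = world x (z up)
s=np.array([(-95,95),(95,95),(95,-95),(-95,-95)])/1000
c,t,r=fitsq(P,s);print('top',c,np.degrees(t),r.tolist())
for V in [[(138,172),(126,232)],[(226,185),(214,245)]]:
    print([ray(f,335+u/3-.33,160+v/3-.33,.077).round(4).tolist() for u,v in V])
w=cloud(f)
for n in('top','side'):
    f=load(n);w=cloud(f);x=w[...,0];y=w[...,1];z=w[...,2]
    m=(x>.38)&(x<.62)&(y>-.33)&(y<-.05)&(z>.135)&(z<.34)
    p=w[m];
    c=np.median(p,0)
    for k in range(5):
        d=p-c;nn=np.linalg.svd(d,full_matrices=False)[2][2];keep=abs(d@nn)<.006;p=p[keep];c=p.mean(0)
    print(n,'lid plane',len(p),c,nn)
E
```

```text
top [ 0.52044862 -0.1625151 ] -103.83234701945656 [[-1.0, -2.6], [-0.5, 2.2], [1.9, 0.6], [-0.4, -0.2]]
[[0.551, -0.1296, 0.077], [0.5004, -0.1135, 0.077]]
[[0.5324, -0.2026, 0.077], [0.482, -0.1859, 0.077]]
top lid plane 2609 [ 0.48789701 -0.27361066  0.24269138] [0.23712908 0.94873031 0.20899904]
side lid plane 3878 [ 0.48497806 -0.26972981  0.23305072] [0.2398459 0.9484384 0.2072162]
```

The side crop shows the rim corners at crop px (42,342), (147,218), (318,288) and (225,420). The lid leans back.

```bash
python3 - <<'E'
from h import *
f=load('side')
C=[(42,342),(147,218),(319,287),(226,421)]
P=[ray(f,285+u/3-.33,85+v/3-.33,.115) for u,v in C]
s=np.array([(-95,95),(95,95),(95,-95),(-95,-95)])/1000
c,t,r=fitsq(P,s);print('side',c,np.degrees(t),r.tolist())
# rim points from depth with tight z, per camera, fit outer square using box-frame extents
for n in('top','side'):
    f=load(n);w=cloud(f);th=np.radians(-104);bx=np.array([np.cos(th),np.sin(th)]);by=np.array([-bx[1],bx[0]])
    p=w.reshape(-1,3);m=(abs(p[:,0]-.52)<.16)&(abs(p[:,1]+.16)<.16)&(abs(p[:,2]-.115)<.01);p=p[m]
    q=(p[:,:2]-[.5195,-.162]);a=q@bx;b=q@by
    k=(abs(a)<.08);print(n,'b sides',np.percentile(b[k&(b>.06)],[2,50,98]),np.percentile(b[k&(b<-.06)],[2,50,98]))
    k=(abs(b)<.08);print(n,'a front',np.percentile(a[k&(a<-.06)],[2,50,98]))
    # floor z and coupling region table check
    m=(abs(w[...,0]-.45)<.02)&(abs(w[...,1]-.05)<.03);print('table z',np.nanmedian(w[m][:,2]))
    p=w.reshape(-1,3);q=(p[:,:2]-[.5195,-.162]);a=q@bx;b=q@by
    m=(abs(a)<.06)&(abs(b)<.03)&(p[:,2]>.055)&(p[:,2]<.09)
    for sgn in(-1,1):
        k=m&(a*sgn>.02);print('rest',k.sum(),np.percentile(a[k],[3,50,97]),np.percentile(b[k],[3,50,97]),np.percentile(p[k,2],[50,97]))
E
```

```text
side [ 0.51299905 -0.15960644] -104.42173753122923 [[-3.5, -0.2], [-4.2, 1.9], [5.1, 0.6], [2.6, -2.2]]
top b sides [0.08877728 0.09217901 0.09745554] [-0.09406763 -0.09138345 -0.0871297 ]
top a front [-0.09538931 -0.09222511 -0.08920732]
table z 0.0019138346354830027
rest 80 [-0.04331867 -0.03847208 -0.0336961 ] [-0.02262209  0.00511743  0.02671168] [0.06785829 0.07716714]
rest 75 [0.03289526 0.03706055 0.04234166] [-0.02275323  0.00622338  0.02552853] [0.06817292 0.07830209]
side b sides [0.08386269 0.08753147 0.09274156] [-0.0992467  -0.09640711 -0.09141527]
side a front [-0.10021629 -0.09587182 -0.08939302]
table z 0.0008758548639944408
rest 68 [-0.04590537 -0.04110162 -0.03352465] [-0.02601048  0.00299412  0.02249517] [0.06635501 0.07466658]
rest 78 [0.02647281 0.03376753 0.04188395] [-0.02650212  0.00145363  0.02063947] [0.0656518  0.07527078]
```

```bash
cat >> h.py <<'E'
def todo(xyz,yaw):
    """remaining shift (150mm units, tool axes) and turn (pi units) to tool pointing down, tool x at yaw deg"""
    from cell import robot
    o=robot.get_obs();A=R.from_rotvec(o['tcp_rot']);y=np.radians(yaw);c,s=np.cos(y),np.sin(y)
    B=R.from_matrix(np.array([[c,s,0],[s,-c,0],[0,0,-1]]))
    print('t',round(o['time'],2),'pos',o['position'].round(4),'q',o['q'].round(2),'F',o['ft_force'].round(1),'w',round(o['gripper_width'],4))
    print('shift',(A.inv().apply(np.array(xyz)-o['position'])/.15).round(4),'turn',((A.inv()*B).as_rotvec()/np.pi).round(4))
E
python3 -m inch '[[[0,0,-0.3],[0,0,-0.05]],[[0,0,-0.7],[0,0,-0.1]],[[0,0,-0.95],[0,0,-0.16]],[[0,0,-1],[0,0,-0.22]],[[0,0,-1],[0,0,-0.28]],[[0,0,-1],[0,0,-0.34]],[[0,0,-1],[0,0,-0.39]],[[0,0,-1],[0,0,-0.43]],[[0,0,-1],[0,0,-0.438]],[[0,0,-1],[0,0,-0.438]]]' 1
python3 -c "
from h import *
todo([.5031,.3336,.2],101.6)"
```

```text
time: 1.35
position: [0.2222, -0.5303, 0.4135]
tcp_rot: [-1.988, -2.432, -0.0]
ft_force: [-0.2, 0.5, 0.3]
gripper_width: 0.0883
finger_force: 0.0
t 1.35 pos [ 0.2222 -0.5303  0.4135] q [-1.38  0.1   1.4  -0.    1.64 -1.58] F [-0.2  0.5  0.3] w 0.0883
shift [5.2713 2.98   1.4254] turn [-0.     -0.0001 -0.0007]
```

```bash

python3 -m inch '[[[0.2,0.1,0],[0,0,0]],[[0.55,0.3,0],[0,0,0]],[[0.9,0.5,0],[0,0,0]]]' | head -2
python3 -m inch '[[[0.33,0.187,0],[0,0,0]],[[0.66,0.373,0],[0,0,0]],[[1,0.56,0],[0,0,0]]]' | head -2
python3 -m inch '[[[0.33,0.187,0],[0,0,0]],[[0.66,0.373,0],[0,0,0]],[[1,0.56,0],[0,0,0]]]' | head -2
python3 -m inch '[[[0.33,0.187,0],[0,0,0]],[[0.66,0.373,0],[0,0,0]],[[1,0.56,0],[0,0,0]]]' | head -2
python3 -m inch '[[[0.33,0.187,0.1],[0,0,0]],[[0.66,0.373,0.3],[0,0,0]],[[1,0.56,0.5],[0,0,0]]]' | head -2
python3 -m inch '[[[0.2,0.14,0.2],[0,0,0]],[[0.35,0.24,0.5],[0,0,0]],[[0.37,0.24,0.8],[0,0,0]],[[0.37,0.24,0.92],[0,0,0]],[[0.37,0.24,0.92],[0,0,0]]]' | head -2
python3 -c "
from h import *
todo([.5031,.3336,.030],101.6)"
```

```text
time: 1.72
position: [0.2688, -0.3816, 0.4134]
time: 2.1
position: [0.321, -0.2175, 0.4138]
time: 2.48
position: [0.3732, -0.0537, 0.414]
time: 2.85
position: [0.4254, 0.1104, 0.414]
time: 3.22
position: [0.4765, 0.2702, 0.3403]
time: 3.85
position: [0.4998, 0.3293, 0.2022]
t 3.85 pos [0.4998 0.3293 0.2022] q [ 0.38  0.29  1.6  -0.    1.25  0.18] F [0.8 0.4 0. ] w 0.0883
shift [0.0243 0.0296 1.1477] turn [-0.0007  0.0001 -0.0005]
```

```bash

python3 -m inch '[[[0.024,0.03,0.2],[0,0,0]],[[0.024,0.03,0.5],[0,0,0]],[[0.024,0.03,0.8],[0,0,0]],[[0.024,0.03,0.93],[0,0,0]],[[0.024,0.03,1],[0,0,0]]]' | head -3
python3 -m inch '[[[0,0,0.07],[0,0,0]],[[0,0,0.12],[0,0,0]],[[0,0,0.14],[0,0,0]],[[0,0,0.14],[0,0,0]]]' 
python3 -m inch '[[[0,0,0],[0,0,0]],[[0,0,0],[0,0,0]],[[0,0,0],[0,0,0]],[[0,0,0],[0,0,0]],[[0,0,0],[0,0,0]],[[0,0,0],[0,0,0]]]' -1 30
python3 -m inch '[[[0,0,0],[0,0,0]],[[0,0,0],[0,0,0]],[[0,0,0],[0,0,0]],[[0,0,0],[0,0,0]]]'
```

```text
time: 4.47
position: [0.5051, 0.3344, 0.0539]
tcp_rot: [1.986, 2.433, 0.003]
time: 4.97
position: [0.504, 0.3343, 0.032]
tcp_rot: [1.986, 2.434, 0.0]
ft_force: [-0.5, -0.9, -0.1]
gripper_width: 0.0879
finger_force: 0.0
time: 5.72
position: [0.5038, 0.3342, 0.0319]
tcp_rot: [-1.986, -2.434, 0.0]
ft_force: [-0.4, 0.2, -0.5]
gripper_width: 0.0312
finger_force: 30.0
time: 6.22
position: [0.5038, 0.3341, 0.0318]
tcp_rot: [-1.986, -2.434, 0.0]
ft_force: [-2.0, 0.8, 0.9]
gripper_width: 0.0313
finger_force: 30.0
```

```bash

python3 -m inch '[[[0,0,-0.08],[0,0,0]],[[0,0,-0.3],[0,0,0]],[[0,0,-0.6],[0,0,0]],[[0,0,-0.85],[0,0,0]],[[0,0,-1],[0,0,0]]]' | tail -3
python3 -m inch '[[[-0.1,0,-0.2],[0,0,0]],[[-0.4,-0.1,-0.4],[0,0,0]],[[-0.7,-0.15,-0.55],[0,0,0]],[[-1,-0.2,-0.6],[0,0,0]]]' | head -2
python3 -m inch '[[[-0.33,-0.06,0],[0,0,0]],[[-0.66,-0.13,0],[0,0,0]],[[-0.95,-0.19,0],[0,0,0]]]' | head -2
python3 -m inch '[[[-0.3,-0.04,0],[0,0,0]],[[-0.55,-0.09,0],[0,0,0]],[[-0.7,-0.1,0],[0,0,0.04]],[[-0.7,-0.1,0],[0,0,0.09]],[[-0.7,-0.1,0],[0,0,0.13]],[[-0.7,-0.1,0],[0,0,0.143]],[[-0.7,-0.1,0],[0,0,0.143]]]'
python3 - <<'E'
from h import *
todo([.5185,-.1597,.25],75.9)
f=grab('side'); cv2.imwrite('pics/s1.png',cv2.resize(f['color'][20:270,220:520],None,fx=2.4,fy=2.4))
E
```

```text
ft_force: [-0.7, 0.1, -3.3]
gripper_width: 0.0311
finger_force: 30.0
time: 7.35
position: [0.5052, 0.1801, 0.2744]
time: 7.72
position: [0.505, 0.0342, 0.2725]
time: 8.6
position: [0.5116, -0.07, 0.2722]
tcp_rot: [2.478, 1.931, 0.0]
ft_force: [-0.2, 0.1, -3.0]
gripper_width: 0.0311
finger_force: 30.0
t 8.6 pos [ 0.5116 -0.07    0.2722] q [-0.37  0.04  1.74 -0.    1.36 -0.12] F [-0.2  0.1 -3. ] w 0.0311
shift [-0.5687  0.1911  0.1483] turn [ 0.0001  0.     -0.0003]
```

View pics/s1.png

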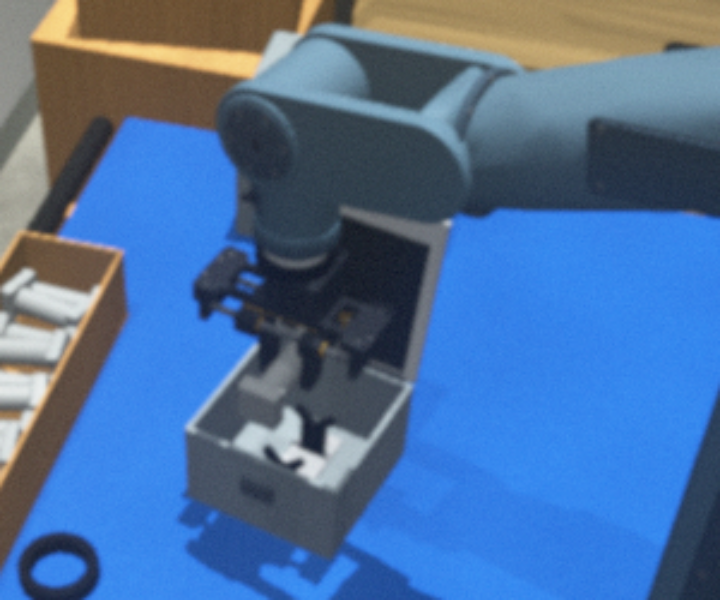

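The side view shows the coupling held level and lined up with the box. Its front flange is at about (262,395) in the crop, and the rests are at (283,457) and (315,430).

```bash
python3 - <<'E'
from h import *
from cell import robot
f=load('side');w=cloud(f).reshape(-1,3);o=robot.get_obs();p=o['position']
y=np.radians(75.9);ax=np.array([np.cos(y),np.sin(y)]);bx=np.array([ax[1],-ax[0]])
d=w[:,:2]-p[:2];a=d@ax;b=d@bx
m=(abs(b)<.03)&(a>.04)&(a<.085)&(abs(w[:,2]-.262)<.03)
for z in np.arange(.235,.295,.006):
    k=m&(abs(w[:,2]-z)<.003)
    if k.sum()>3: print(round(z,3),k.sum(),'a',np.percentile(a[k],[5,50,95]).round(4),'b',np.percentile(b[k],[3,50,97]).round(4))
k=m&(w[:,2]>.277);print('top slope')
for aa in np.arange(.042,.08,.005):
    q=m&(abs(a-aa)<.0025);print(round(aa,3),q.sum(),w[q,2].max() if q.sum() else 0)
E
```

```text
0.241 7 a [0.0667 0.0675 0.0687] b [-0.0208 -0.0092  0.0177]
0.247 29 a [0.0579 0.0688 0.072 ] b [-0.0222 -0.0053  0.0196]
0.253 35 a [0.0589 0.0702 0.0729] b [-0.023  -0.0038  0.0196]
0.259 34 a [0.0586 0.0705 0.073 ] b [-0.0232 -0.0061  0.0214]
0.265 43 a [0.0563 0.0697 0.0724] b [-0.0226 -0.0038  0.0175]
0.271 34 a [0.0588 0.0695 0.0713] b [-0.0229 -0.0003  0.0194]
0.277 49 a [0.0423 0.0692 0.0725] b [-0.0236 -0.0074  0.0185]
0.283 104 a [0.0477 0.0625 0.0712] b [-0.0225 -0.0017  0.0196]
0.289 36 a [0.0541 0.0624 0.0715] b [-0.0219 -0.0042  0.0163]
top slope
0.042 14 0.2822137923315454
0.047 4 0.2832171495511956
0.052 19 0.28668379541138367
0.057 37 0.28969498129249616
0.062 48 0.2883340722081075
0.067 108 0.28806505467527155
0.072 141 0.2885042994291752
0.077 0 0
```

```bash

python3 -m inch '[[[-0.1,0.04,0],[0,0,0]],[[-0.3,0.1,0],[0,0,0]],[[-0.48,0.17,0],[0,0,0]],[[-0.56,0.19,0],[0,0,0]],[[-0.56,0.19,0],[0,0,0]],[[-0.56,0.19,0.1],[0,0,0]],[[-0.56,0.19,0.3],[0,0,0]],[[-0.56,0.19,0.5],[0,0,0]],[[-0.56,0.19,0.6],[0,0,0]],[[-0.56,0.19,0.6],[0,0,0]]]'
python3 - <<'E'
from h import *
todo([.5187,-.1587,.085],75.9)
f=grab('side'); cv2.imwrite('pics/s2.png',cv2.resize(f['color'][100:260,270:430],None,fx=3.7,fy=3.7,interpolation=cv2.INTER_CUBIC))
E
```

```text
time: 9.9
position: [0.5181, -0.1574, 0.1805]
tcp_rot: [-2.475, -1.93, 0.002]
ft_force: [0.5, -0.6, -2.4]
gripper_width: 0.0311
finger_force: 30.0
t 9.9 pos [ 0.5181 -0.1574  0.1805] q [-0.51  0.2   1.76  0.    1.18 -0.27] F [ 0.5 -0.6 -2.4] w 0.0311
shift [-0.0078  0.0079  0.6369] turn [-0.0009 -0.0003 -0.0001]
```

View pics/s2.png

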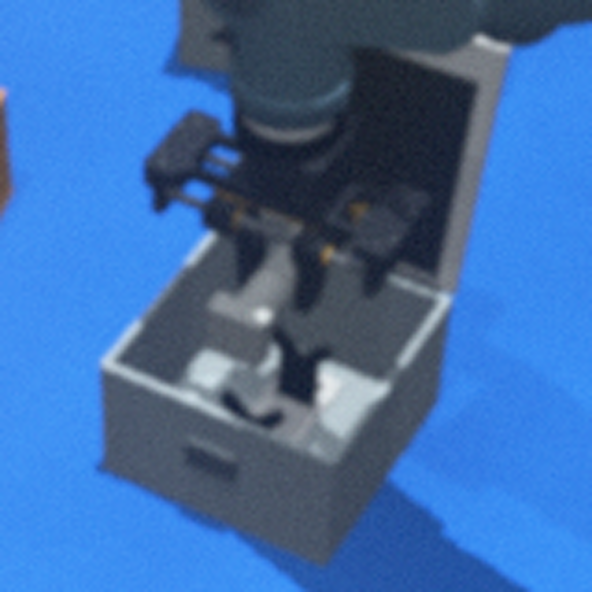

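The view shows the coupling hanging centred between the side walls above the two rests, with the lid clear of the wrist.

```bash

python3 -m inch '[[[-0.007,0.008,0.1],[0,0,0]],[[-0.007,0.008,0.25],[0,0,0]],[[-0.007,0.008,0.4],[0,0,0]],[[-0.007,0.008,0.5],[0,0,0]],[[-0.007,0.008,0.54],[0,0,0]],[[-0.007,0.008,0.54],[0,0,0]]]'
python3 -m inch '[[[0,0,0.02],[0,0,0]],[[0,0,0.04],[0,0,0]],[[0,0,0.06],[0,0,0]],[[0,0,0.07],[0,0,0]],[[0,0,0.08],[0,0,0]],[[0,0,0.08],[0,0,0]]]'
python3 -c "
from h import *
todo([.5187,-.1587,.085],75.9)"
```

```text
time: 10.7
position: [0.5198, -0.1598, 0.1009]
tcp_rot: [2.478, 1.931, -0.0]
ft_force: [-0.4, 0.1, -3.1]
gripper_width: 0.031
finger_force: 30.0
time: 11.45
position: [0.5196, -0.1597, 0.0888]
tcp_rot: [-2.478, -1.93, 0.0]
ft_force: [0.5, -0.8, -3.0]
gripper_width: 0.031
finger_force: 30.0
t 11.45 pos [ 0.5196 -0.1597  0.0888] q [-0.52  0.34  1.81  0.    1.   -0.27] F [ 0.5 -0.8 -3. ] w 0.031
shift [ 0.0047 -0.0076  0.0252] turn [-0.0001 -0.     -0.0004]
```

```bash

python3 -m inch '[[[0.005,-0.006,0.008],[0,0,0]],[[0.005,-0.006,0.016],[0,0,0]],[[0.005,-0.006,0.022],[0,0,0]],[[0.005,-0.006,0.022],[0,0,0]]]' | sed -n '2p;4p'
python3 -m inch '[[[0,0,0.005],[0,0,0]],[[0,0,0.01],[0,0,0]],[[0,0,0.01],[0,0,0]]]' | sed -n '2p;4p'

```

```text
position: [0.519, -0.1587, 0.0856]
ft_force: [-1.0, 1.1, -1.4]
position: [0.519, -0.1588, 0.0854]
ft_force: [-6.2, 3.7, 10.4]
```

```bash

python3 -m inch '[[[0,-0.004,0],[0,0,0]],[[0,-0.006,0],[0,0,0]]]' | sed -n '2p;4p'
python3 -m inch '[[[0,0,0],[0,0,0]],[[0,0,0],[0,0,0]],[[0,0,0],[0,0,0]],[[0,0,0],[0,0,0]],[[0,0,0],[0,0,0]],[[0,0,0],[0,0,0]]]' 1
python3 -m inch '[[[0,0,-0.05],[0,0,0]],[[0,0,-0.2],[0,0,0]],[[0,0,-0.45],[0,0,0]],[[0,0,-0.75],[0,0,0]],[[0,0,-1],[0,0,0]]]' | sed -n '1,2p;4p'
python3 -m inch '[[[0.2,0,-0.2],[0,0,0]],[[0.5,0,-0.5],[0,0,0]],[[0.8,0,-0.8],[0,0,0]],[[1,0,-1],[0,0,0]]]' | sed -n '1,2p;4p'
python3 - <<'E'
from h import *
for n in('side','top'):f=grab(n)
a=load('side')['color'][80:260,270:430];b=load('top')['color'][155:285,335:500]
a=cv2.resize(a,(400,450),interpolation=cv2.INTER_CUBIC);b=cv2.resize(b,(400,315),interpolation=cv2.INTER_CUBIC);b=cv2.copyMakeBorder(b,0,135,0,0,cv2.BORDER_CONSTANT)
cv2.imwrite('pics/s3.png',np.hstack([a,b]))
for n in('top','side'):
    f=load(n);w=cloud(f);p=w.reshape(-1,3);th=np.radians(-104.1);bx=np.array([np.cos(th),np.sin(th)]);by=np.array([-bx[1],bx[0]])
    q=p[:,:2]-[.5185,-.1597];a=q@bx;b=q@by
    m=(abs(a)<.085)&(abs(b)<.04)&(p[:,2]>.06)&(p[:,2]<.115)
    for lo,hi in((-.08,-.052),(-.03,.03),(.052,.08)):
        k=m&(a>lo)&(a<hi);
        if k.sum()>9: print(n,lo,k.sum(),'a',np.percentile(a[k],[2,98]).round(4),'b',np.percentile(b[k],[2,98]).round(4),'z',np.percentile(p[k,2],[50,90,97]).round(4))
E
```

```text
position: [0.5189, -0.1587, 0.0854]
ft_force: [-3.0, 1.8, 5.7]
time: 13.32
position: [0.5181, -0.1585, 0.084]
tcp_rot: [-2.478, -1.93, 0.0]
ft_force: [0.8, 0.3, -0.6]
gripper_width: 0.0872
finger_force: 0.0
time: 13.95
position: [0.5184, -0.1586, 0.2365]
ft_force: [0.5, 0.2, -0.2]
time: 14.45
position: [0.5552, -0.0114, 0.3873]
ft_force: [0.3, -0.6, 0.1]
top -0.08 137 a [-0.0695 -0.0528] b [-0.0197  0.0221] z [0.0986 0.1028 0.1045]
top -0.03 299 a [-0.0283  0.0289] b [-0.0126  0.0168] z [0.0908 0.0959 0.0977]
top 0.052 131 a [0.0525 0.0692] b [-0.0202  0.0222] z [0.0981 0.1035 0.1054]
side -0.08 100 a [-0.0728 -0.0527] b [-0.0232  0.0182] z [0.0975 0.1013 0.1023]
side -0.03 200 a [-0.0281  0.0285] b [-0.0183  0.0107] z [0.0888 0.0941 0.0954]
side 0.052 83 a [0.0523 0.0689] b [-0.0241  0.0173] z [0.0965 0.1008 0.1026]
```

View pics/s3.png

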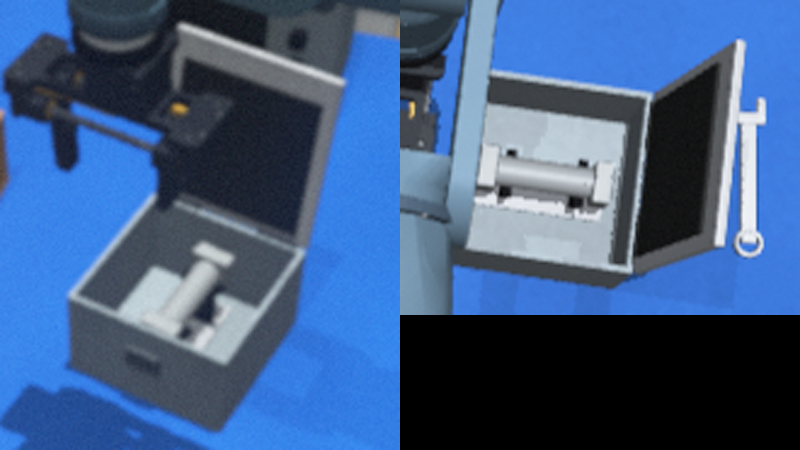

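The picture shows the coupling lying across both rests with its flanges outside them. Measured barrel top is 0.091 and both flange tops are 0.097, so it is level and centred. Next is the lid, which I'll push over from behind with the closed fingertips.

```bash
python3 - <<'E'
from h import *
th=np.radians(-104.1);bx=np.array([np.cos(th),np.sin(th)]);by=np.array([-bx[1],bx[0]])
for n in('top','side'):
    p=cloud(load(n)).reshape(-1,3);q=p[:,:2]-[.5185,-.1597];a=q@bx;b=q@by
    m=(abs(b)<.12)&(p[:,2]>.15)&(p[:,2]<.4)&(a>.16)&(a<.6);print(n,'behind lid',m.sum(),np.percentile(a[m],[0,1,50]) if m.sum() else'',p[m,2].max() if m.sum() else '')
    m=(abs(b)<.08)&(p[:,2]>.25)&(p[:,2]<.34)&(a>.08)&(a<.17)
    for z in(.26,.28,.30,.31,.318):
        k=m&(abs(p[:,2]-z)<.004);print(z,k.sum(),np.percentile(a[k],[2,50,98]).round(4))
todo(np.r_[np.array([.5185,-.1597])+.172*bx,.40],75.9)
E
```

```text
top behind lid 3230 [0.37850552 0.38309545 0.45235656] 0.22072207178487147
0.26 104 [0.1169 0.1198 0.1231]
0.28 95 [0.1217 0.1237 0.1286]
0.3 104 [0.1264 0.1314 0.1334]
0.31 126 [0.1313 0.1334 0.1441]
0.318 316 [0.133  0.1381 0.1439]
side behind lid 379 [0.37165277 0.37468641 0.39949096] 0.20614050448647414
0.26 130 [0.1132 0.1189 0.125 ]
0.28 172 [0.1161 0.1225 0.1277]
0.3 177 [0.1256 0.1306 0.1359]
0.31 174 [0.1273 0.1331 0.144 ]
0.318 161 [0.128  0.1346 0.1423]
t 14.55 pos [ 0.5564 -0.0106  0.3893] q [-0.23  0.06  1.49  0.    1.58  0.01] F [-0.2 -0.7  0.2] w 0.0879
shift [-2.1719 -0.0082 -0.0737] turn [ 0.0026 -0.0003  0.0008]
```

```bash

python3 -m inch '[[[-0.1,0,-0.1],[0,0,0]],[[-0.35,-0.005,-0.12],[0,0,0]],[[-0.65,-0.008,-0.12],[0,0,0]],[[-0.95,-0.008,-0.12],[0,0,0]]]' -1 20 | head -2
python3 -m inch '[[[-0.3,0,0],[0,0,0]],[[-0.6,0,0],[0,0,0]],[[-0.9,0,0],[0,0,0]],[[-1,0,0],[0,0,0]]]' | head -2
python3 -m inch '[[[-0.15,0,0],[0,0,0]],[[-0.22,0,0],[0,0,0]],[[-0.22,0,0],[0,0,0]],[[-0.22,0,0],[0,0,0]]]'
python3 - <<'E'
from h import *
from cell import robot
th=np.radians(-104.1);bx=np.array([np.cos(th),np.sin(th)])
print('box a',(robot.get_obs()['position'][:2]-[.5185,-.1597])@bx)
todo(np.r_[np.array([.5185,-.1597])+.172*bx,.30],75.9)
E
```

```text
time: 15.05
position: [0.517, -0.1541, 0.4012]
time: 15.55
position: [0.4795, -0.3002, 0.4008]
time: 16.05
position: [0.4744, -0.3276, 0.4022]
tcp_rot: [-2.477, -1.932, -0.0]
ft_force: [0.5, 0.7, -0.4]
gripper_width: 0.0007
finger_force: 0.0
box a 0.1736319688638312
t 16.05 pos [ 0.4744 -0.3276  0.4022] q [-0.81  0.11  1.42  0.    1.62 -0.56] F [ 0.5  0.7 -0.4] w 0.0007
shift [0.0107 0.0124 0.6813] turn [ 0.     -0.0001 -0.    ]
```

```bash

python3 -m inch '[[[0,0.006,0.1],[0,0,0]],[[0,0.012,0.3],[0,0,0]],[[0,0.012,0.5],[0,0,0]],[[0,0.012,0.64],[0,0,0]],[[0,0.012,0.68],[0,0,0]],[[0,0.012,0.68],[0,0,0]]]' | sed -n '1,2p;4p'
python3 -m inch '[[[0.04,0,0],[0,0,0]],[[0.1,0,0],[0,0,0]],[[0.15,0,0],[0,0,0]],[[0.2,0,-0.01],[0,0,0]],[[0.26,0,-0.02],[0,0,0]],[[0.33,0,-0.03],[0,0,0]],[[0.4,0,-0.033],[0,0,0]],[[0.46,0,-0.033],[0,0,0]],[[0.52,0,-0.032],[0,0,0]],[[0.58,0,-0.03],[0,0,0]]]' | sed -n '1,2p;4p'
python3 - <<'E'
from h import *
from cell import robot
th=np.radians(-104.1);bx=np.array([np.cos(th),np.sin(th)])
o=robot.get_obs();print('box a',(o['position'][:2]-[.5185,-.1597])@bx,'tip z',o['position'][2]-.025,o['time'],o['ft_force'])
f=grab('side'); cv2.imwrite('pics/s4.png',cv2.resize(f['color'][40:260,240:520],None,fx=2.5,fy=2.5))
E
```

```text
time: 16.8
position: [0.4759, -0.3284, 0.2998]
ft_force: [0.6, -0.2, -0.1]
time: 18.05
position: [0.4972, -0.2439, 0.3042]
ft_force: [1.8, -4.0, 0.4]
box a 0.08680823170601915 tip z 0.2792484908361738 18.05 [ 1.83094222 -4.0362784   0.3862263 ]
```

View pics/s4.png

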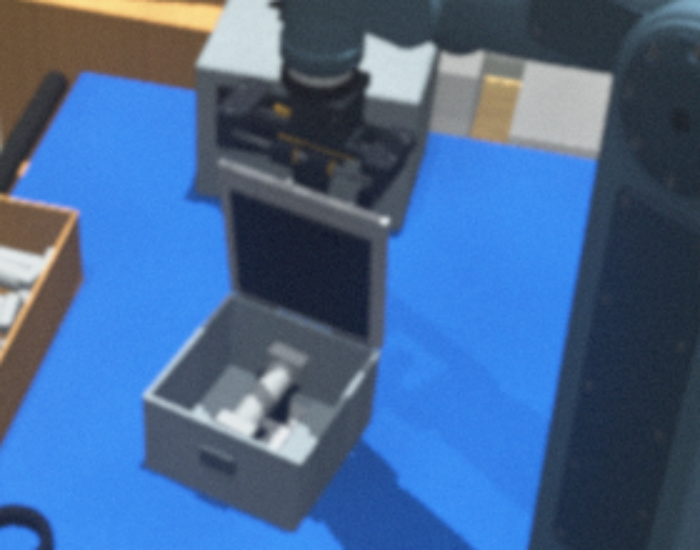

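The lid is just short of upright, pushed by the fingertips at (340,180) with about 4 N. Everything inside the box is undisturbed.

```bash

python3 -m inch '[[[0.055,0,0.007],[0,0,0]],[[0.117,0,0.019],[0,0,0]],[[0.17,0,0.033],[0,0,0]],[[0.223,0,0.047],[0,0,0]],[[0.275,0,0.067],[0,0,0]],[[0.326,0,0.087],[0,0,0]],[[0.376,0,0.111],[0,0,0]],[[0.425,0,0.135],[0,0,0]],[[0.472,0,0.165],[0,0,0]],[[0.519,0,0.194],[0,0,0]]]' | sed -n '1,2p;4p'
python3 - <<'E'
from h import *
from cell import robot
th=np.radians(-104.1);bx=np.array([np.cos(th),np.sin(th)]);by=np.array([-bx[1],bx[0]])
o=robot.get_obs();q=o['position'][:2]-[.5185,-.1597];a=q@bx;z=o['position'][2]-.025;print('box a,b',a,q@by,'tip z',z)
for t in(.8,.7,.6,.5,.4,.3,.2,.15,.1,.05,0):
    A=.095-.165*np.cos(t)+.01*np.sin(t)+.009;Z=.115+.165*np.sin(t)+.01*np.cos(t);print(t,round((a-A)/.15,3),round((z-Z)/.15,3))
w=cloud(grab('side')).reshape(-1,3);q=w[:,:2]-[.5185,-.1597];m=(abs(q@by)<.09)&(w[:,2]>.15)&(w[:,2]<.31)&(q@bx<.09)&(q@bx>-.14)
k=m&(abs(q@by)>.07);p=np.c_[q[k]@bx,w[k,2]];print(len(p));import sys
l=cv2.fitLine(p.astype(np.float32),cv2.DIST_HUBER,0,.003,.01).ravel();print('lid angle',np.arctan2(abs(l[1]),abs(l[0])))
E
```

```text
time: 19.35
position: [0.5162, -0.1685, 0.2752]
ft_force: [-0.1, -3.0, 0.9]
box a,b 0.009097590921814338 -9.230144240813002e-05 tip z 0.25015928836331763
0.8 0.086 0.066
0.7 0.166 0.141
0.6 0.238 0.225
0.5 0.301 0.315
0.4 0.355 0.411
0.3 0.398 0.512
0.2 0.432 0.617
0.15 0.445 0.671
0.1 0.455 0.725
0.05 0.463 0.78
0 0.467 0.834
163
lid angle 0.9323499
```

```bash

python3 -m inch '[[[0.044,0,0.032],[0,0,0]],[[0.086,0,0.066],[0,0,0]],[[0.127,0,0.103],[0,0,0]],[[0.166,0,0.141],[0,0,0]],[[0.203,0,0.183],[0,0,0]],[[0.238,0,0.225],[0,0,0]],[[0.27,0,0.27],[0,0,0]],[[0.301,0,0.315],[0,0,0]],[[0.33,0,0.363],[0,0,0]],[[0.355,0,0.411],[0,0,0]]]' | sed -n '1,2p;4p'
python3 -m inch '[[[0.023,0,0.05],[0,0,0]],[[0.043,0,0.1],[0,0,0]],[[0.061,0,0.152],[0,0,0]],[[0.077,0,0.206],[0,0,0]],[[0.085,0,0.24],[0,0,0]],[[0.092,0,0.27],[0,0,0]],[[0.097,0,0.295],[0,0,0]],[[0.1,0,0.315],[0,0,0]],[[0.103,0,0.335],[0,0,0]],[[0.105,0,0.355],[0,0,0]]]' | sed -n '1,2p;4p'
python3 - <<'E'
from h import *
th=np.radians(-104.1);bx=np.array([np.cos(th),np.sin(th)]);by=np.array([-bx[1],bx[0]])
w=cloud(grab('side')).reshape(-1,3);q=w[:,:2]-[.5185,-.1597];m=(abs(q@by)<.09)&(w[:,2]>.11)&(w[:,2]<.17)&(q@bx<.09)&(q@bx>-.14)
k=m&(abs(q@by)>.07);p=np.c_[q[k]@bx,w[k,2]]
l=cv2.fitLine(p.astype(np.float32),cv2.DIST_HUBER,0,.003,.01).ravel();print('lid angle',len(p),np.arctan(-l[1]/l[0]))
E
```

```text
time: 20.65
position: [0.5292, -0.1171, 0.2133]
ft_force: [-1.2, -1.2, 0.5]
time: 21.9
position: [0.533, -0.102, 0.1605]
ft_force: [-0.3, 0.9, 1.1]
lid angle 628 0.054040022
```

```bash

python3 -m inch '[[[0.001,0,0.012],[0,0,0]],[[0.002,0,0.024],[0,0,0]],[[0.003,0,0.036],[0,0,0]],[[0.004,0,0.046],[0,0,0]],[[0.004,0,0.054],[0,0,0]],[[0.004,0,0.06],[0,0,0]],[[0.004,0,0.06],[0,0,0]]]' | sed -n '1,2p;4p'
python3 -m inch '[[[0,0,0.004],[0,0,0]],[[0,0,0.008],[0,0,0]],[[0,0,0.008],[0,0,0]]]' | sed -n '1,2p;4p'

```

```text
time: 22.82
position: [0.5331, -0.1016, 0.1515]
ft_force: [0.1, 0.3, 0.1]
time: 23.2
position: [0.5331, -0.1016, 0.1504]
ft_force: [-0.0, 0.1, 1.3]
```

```bash

python3 -m inch '[[[0,0,0.004],[0,0,0]],[[0,0,0.008],[0,0,0]],[[0,0,0.008],[0,0,0]]]' | sed -n '1,2p;4p'
python3 -m inch '[[[0,0,0.003],[0,0,0]],[[0,0,0.006],[0,0,0]],[[0,0,0.006],[0,0,0]]]' | sed -n '1,2p;4p'

```

```text
time: 23.58
position: [0.5332, -0.1016, 0.1504]
ft_force: [-5.3, 2.0, 10.4]
time: 23.95
position: [0.5332, -0.1016, 0.1503]
ft_force: [-7.6, 1.8, 17.0]
```

```bash

python3 -m inch '[[[0,0,-0.02],[0,0,0]],[[0,0,-0.1],[0,0,0]],[[0,0,-0.35],[0,0,0]],[[0,0,-0.7],[0,0,0]],[[0,0,-1],[0,0,0]]]' | sed -n '1,2p;4p'
python3 -m inch '[[[0.2,0,-0.2],[0,0,0]],[[0.5,0,-0.5],[0,0,0]],[[0.8,0,-0.7],[0,0,0]],[[1,0,-0.7],[0,0,0]],[[1,0,-0.7],[0,0,0]]]' | sed -n '1,2p;4p'
python3 - <<'E'
from h import *
th=np.radians(-104.1);bx=np.array([np.cos(th),np.sin(th)]);by=np.array([-bx[1],bx[0]])
for n in('side','top'):
    f=grab(n);w=cloud(f).reshape(-1,3);q=w[:,:2]-[.5185,-.1597];a=q@bx;b=q@by
    k=(abs(b)<.085)&(abs(w[:,2]-.13)<.03)&(a<.09)&(a>-.105)
    for lo in(-.1,-.05,0,.05):
        j=k&(a>lo)&(a<lo+.04);print(n,lo,j.sum(),np.median(w[j,2]).round(4) if j.sum() else '')
    A=np.c_[a[k],np.ones(k.sum())];print('slope',np.linalg.lstsq(A,w[k,2],rcond=None)[0])
cv2.imwrite('pics/end.png',np.hstack([cv2.resize(load(n)['color'],(400,300)) for n in('side','top')]))
E
```

```text
time: 24.58
position: [0.5332, -0.1016, 0.3006]
ft_force: [0.4, 0.1, 0.4]
time: 25.2
position: [0.57, 0.0457, 0.4039]
ft_force: [-0.3, -0.3, 0.4]
side -0.1 746 0.1263
side -0.05 697 0.1261
side 0 658 0.126
side 0.05 599 0.1264
slope [0.00101302 0.12620235]
top -0.1 1090 0.127
top -0.05 1100 0.1273
top 0 1092 0.1272
top 0.05 1097 0.1272
slope [0.00188062 0.12726592]
```

View pics/end.png

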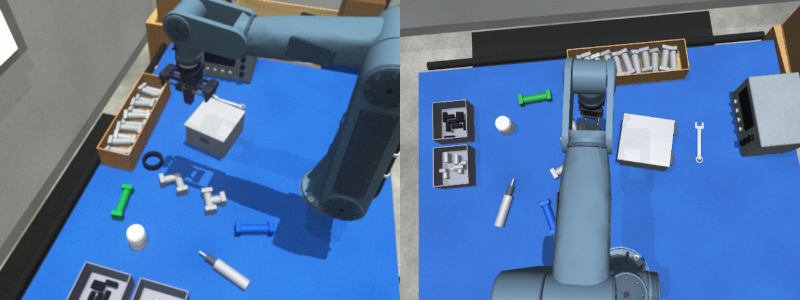

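The lid lies flat on the box (slope about 0 at z = 0.126, within calibration error), the other parts are where they were, and the arm is clear.

```bash
python3 -c "
from cell import robot
print(robot.sign_off())"
```

```text
the job is handed in; nothing more can be done
None
```

The straight coupling lies level in both V rests, the lid was lowered gently until fully shut, the other things on the bench were left alone, and the job was handed in after about 25 s of robot time.

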